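# Snap the tube attachment onto the vortex mixer

### The job

Fit the orange microtube attachment onto the vortex mixer: set it flat and centred on the mixer's sprung blue platform and press it down until all three yellow clips snap over its white flange, never pushing the platform down with more than 16 N. Then, with it clipped on, tug it gently upward so the platform rises at least 2 mm, to prove that it holds, and let go. Leave the grey cup attachment, the jar and the tube rack where they are.

Things in the scene. Friction and masses are not known exactly. Their poses are not given: they have to be found in the camera images.
- tube_head: Loose microtube attachment, 105 to 210 g: white disc flange 72 mm across, 3 mm thick, and on it an orange cylinder 46 mm across from 3 to 62 mm height, with seven black holes marked in its flat solid top. Stands flange down on the bench. Origin: centre of the flange's underside, z up its axis; yaw does not matter. Grip the orange part with the TCP 42 to 50 mm above the origin, clear of the clips.
- mixer: Vortex mixer, fixed to the bench: round white base 132 mm across, 78 mm high, on a 150 mm square grey foot; dial and green switch on its -x side are decoration. Origin: centre of its underside, z up. On its axis a locked height column carries the flat round blue platform, 92 mm across. The platform's top, the seat, stands 102 to 138 mm above the origin: it differs each time and is not measured.
- platform (a joint): Sprung platform on the column (m): 0 unloaded, positive pushed down (bottom stop 0.010, hard), negative pulled up (top stop -0.006). Spring 2 N per mm both ways, well damped; sags about 1 mm with the attachment on it. It sinks 4 to 7 mm, the clips with it, before they give way, then jumps up against the flange. This value does not tell the column height.
- clip0 (a joint): One of three yellow clips, 14 mm wide, on the platform rim, at the mixer's own +x. Slides radially outward (m): 0 when free, 0 to 0.002 (0.001 if centred) gripping a flange home under its nose, 0.003 as the nose rides over the rim. Nose underside 4 mm above the seat; above it a steep lead-in slope up to 15 mm, 2 mm outside the flange: a flange set down centred first rests 10 mm above the seat.
- clip1 (a joint): Second clip, like clip0, 120 degrees counterclockwise from it seen from above. As the flange is pressed down it spreads all three clips: the push climbs to a peak somewhere between 7 and 14 N in all (it varies with hidden friction), then falls off suddenly as the clips ride over the rim and snap shut above the flange. Pulled up, they hold it, with about 1 mm play.
- clip2 (a joint): Third clip, like clip0, 240 degrees counterclockwise from it seen from above; same meaning of its value.
- cup_head: Bystander: the grey cup attachment, loose, same white flange (72 mm) but with a narrow grey stem and a black rubber cup, 60 mm high. Origin: centre of underside. Not to be moved.
- bottle: Bystander: loose amber jar with a white cap, 52 mm across, 85 mm high. Origin: centre of underside. Not to be moved.
- tube_rack: Bystander: loose orange rectangular rack, 110 (its x) x 70 x 35 mm, with small clear tubes standing up to 49 mm. Origin: centre of underside. Not to be moved.

How it is judged:
By the outcome, as a careful person would: the job done as asked, in the order asked, and still so for the second after the job is handed in, with the robot touching nothing.
It also fails if it takes over 61 s, if anything falls off the work surface, if the arm or the gripper's body presses on something with over 40 N, if the wrist force passes 120 N, or if a joint passes its speed limit or range.

### The arm

A 6-joint arm with a two-finger parallel gripper is mounted at the origin on the work surface. World frame = base frame: x ahead of the robot, y to its left, z up, the work surface at z = 0. Lengths are in m, angles in rad, forces in N, time in s.
With the tool pointing down it reaches from about 0.25 to 0.8 m from the base axis. Payload 3.9 kg.
Tool frame: the origin (TCP) lies between the finger pads, 19 mm behind the fingertips; this is the grasp point; z points along the fingers, y is the line along which they close (so a half turn about z gives the same grasp; the last joint's range is limited). The gripper opens to 85 mm and grips with 20 to 120 N. Pads are 22 mm wide; open, the fingers measure 114 mm over their backs; the gripper's body (76 mm by 85 mm) begins 54 mm behind the grasp point. The pads swing forward as they close: fully open they stand 13 mm farther back than shut.
Start: joints at [-1.237, 0.26, -0.138, 1.173, 0, 1.571], TCP at [0.172, -0.496, 0.25] pointing down, gripper open.
Joint ranges: [-2.78, 2.78], [-0.83, 1.72], [-1.28, 1.37], [-1.9, 2.12], [-1.57, 1.48], [-3.14, 3.14]. Speed limits (rad/s): [2.57, 2.57, 3.14, 3.14, 3.14, 3.14].

### API

Orientations are given as a unit quaternion [w, x, y, z].
In Python, from workcell import sensors, cams, ticket gives the robot as it stands.
- The arm moves only by the tool apply_moves, never from a script. Its argument "series" is a list of rows, each a list of 5 numbers: the finger opening in mm, from 0 to 85.4, then the shift along the world's x, y, z in units of 60 mm (1.0 is 60 mm), then the turn about the world's z in units of 10 degrees (1.0 is 10 degrees). In form: [[grip, dx, dy, dz, yaw], ...]. A call has 1 to 5 rows; each row is the pose to reach, as a shift and turn from the pose commanded when the call began; what a row does not reach only later rows make up. A row lasts 1/8 s, in which the tool goes at most 62.5 mm and 10.7 degrees, less where a joint would pass 70% of its speed; a pose out of reach is approached as far as the arm can. A call with a gripper value outside its range is refused whole. The fingers move at their own pace and stop on an object; "newtons" is the grip in N (left out, the last holds). Time passes only in rows, so rows that repeat a pose let the fingers close. It gives the time, the measured TCP pose, the force, the opening and the grip force at its end, in the units of the state.
- sensors.get_state(): the state, without advancing time (a new reading comes with each control period).
- cams.grab_frame(name): name is "side" or "top" or "wrist"; returns (picture, depth): 480x640x3 uint8, blue, green, red; 480x640 float32, m along the optical axis (not along the pixel's ray), 0 where there is no reading.
- cams.get_calibration(name): a dict with "intrinsics" (3x3 intrinsics, pixels), "world_from_camera" (4x4, takes a point from camera to world coordinates); the wrist camera has in their place "T_tool_cam" (4x4, takes a point from camera to tool coordinates, whose origin is the TCP and whose axes are the flange's). Camera axes: x right, y down, z forward; pixel columns grow to the right and rows downward; lengths in m; the calibration is good to about 2 mm. A picture is of the moment at which its call begins: read the wrist's pose just before it. get_calibration takes no time and is no camera call.
- ticket.close_job(): hands the job in; it is judged then, once.
The state is a dict: "t": time; "joints": joint angles; "joint_velocities": joint speeds; "tau": joint torques, N m; "eef_pos": TCP position; "eef_rot": TCP orientation; "force": force on the tool from outside, world axes, zero at the start; "ft_torque": the same for the moment, N m; "opening": opening from 0.0 (shut) to 1.0 (fully open); "gripper_force": force on a finger pad.
Only numpy, scipy, OpenCV 4.12 (cv2) and the standard library are available. Lean on these libraries where they do the work, as an engineer would, in place of code of your own. Each camera call takes 0.05 s, during which the arm holds its last target. There are 200 camera calls.

## Working session

There is one attempt and no reset: what is moved stays moved. The work goes in short steps, Python scripts to look and compute and a tool call to move; the robot and the scene stay as the last step left them, time stands still between calls to the robot, and variables do not carry over. Pictures are saved under pics/ and viewed, at most 10 in all, crops included, and the job is handed in when it is done.

Besides the shell and the picture viewer there is one more tool, called after "Request:" as name(argument=value, ...) on one line, values as JSON. apply_moves: Moves the arm, as the interface text tells. Its arguments: {"type":"object","properties":{"series":{"type":"array","items":{"type":"array","items":{"type":"number"}}},"newtons":{"type":"number"}},"required":["series"]}

```bash
ls; mkdir -p pics
cat > h.py <<'E'
import numpy as np,cv2
from workcell import sensors,cams,ticket
from scipy.spatial.transform import Rotation as R
def grab(n):
    s=sensors.get_state(); im,d=cams.grab_frame(n); c=cams.get_calibration(n)
    K=np.array(c["intrinsics"])
    if n=="wrist":
        T=np.eye(4); q=s["eef_rot"]; T[:3,:3]=R.from_quat([q[1],q[2],q[3],q[0]]).as_matrix(); T[:3,3]=s["eef_pos"]
        W=T@np.array(c["T_tool_cam"])
    else: W=np.array(c["world_from_camera"])
    return im,d,K,W
def cloud(d,K,W):
    v,u=np.mgrid[:d.shape[0],:d.shape[1]]
    P=np.stack([(u-K[0,2])/K[0,0]*d,(v-K[1,2])/K[1,1]*d,d],-1)
    return P@W[:3,:3].T+W[:3,3]
def ray(u,v,K,W,z):
    r=W[:3,:3]@np.array([(u-K[0,2])/K[0,0],(v-K[1,2])/K[1,1],1]); return W[:3,3]+r*(z-W[2,3])/r[2]
E
python3 - <<'E'
from h import *
print(sensors.get_state())
for n in("top","side"):
    im,d,K,W=grab(n); cv2.imwrite(f"pics/{n}0.png",im); np.savez(f"{n}0.npz",im=im,d=d,K=K,W=W); print(n,K,W.round(3),(d>0).mean())
E
```

```text
pics
{'t': 0.0, 'joints': array([-1.23700395e+00,  2.60669283e-01, -1.39334859e-01,  1.17267750e+00,
        7.43119866e-06,  1.57079361e+00]), 'joint_velocities': array([ 1.08448775e-03,  4.68960573e-06, -1.83229157e-03, -3.84052230e-04,
       -1.45095812e-03,  9.67073558e-04]), 'tau': array([-1.47480219e-03, -4.05676460e+01,  2.53921849e+01,  1.85787608e-02,
       -6.77390790e-05,  1.40175811e-05]), 'eef_pos': array([ 0.17180491, -0.49543985,  0.24918551]), 'eef_rot': array([-9.30176090e-04,  9.86104466e-01,  1.66123730e-01, -1.52931230e-04]), 'force': array([0.78180371, 0.37309419, 0.19603866]), 'ft_torque': array([ 0.03617498, -0.04864707,  0.01570704]), 'gripper_force': 0.0, 'opening': 0.9985316957333065}
top [[598.20182757   0.         317.67961718]
 [  0.         598.20182757 231.76020098]
 [  0.           0.           1.        ]] [[ 0.093 -0.971  0.22   0.297]
 [-0.996 -0.09   0.022  0.017]
 [-0.002 -0.221 -0.975  1.198]
 [ 0.     0.     0.     1.   ]] 0.99587890625
side [[480.96645828   0.         329.09481323]
 [  0.         480.96645828 242.35483366]
 [  0.           0.           1.        ]] [[ 0.984 -0.124  0.128  0.421]
 [-0.178 -0.612  0.77  -0.696]
 [-0.017 -0.781 -0.625  0.676]
 [ 0.     0.     0.     1.   ]] 0.9958365885416667
```

View pics/top0.png

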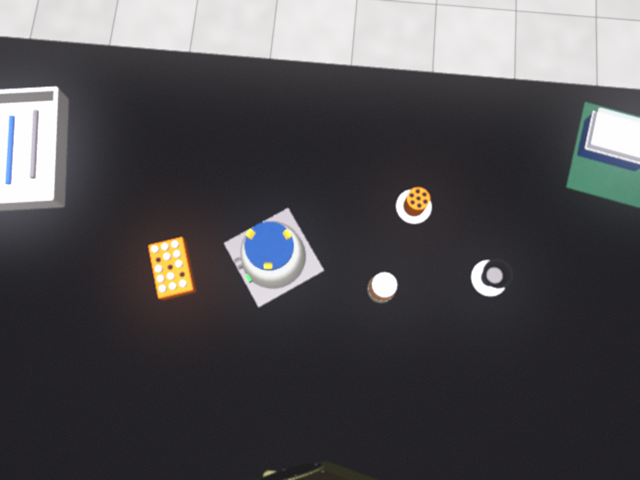

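View pics/side0.png

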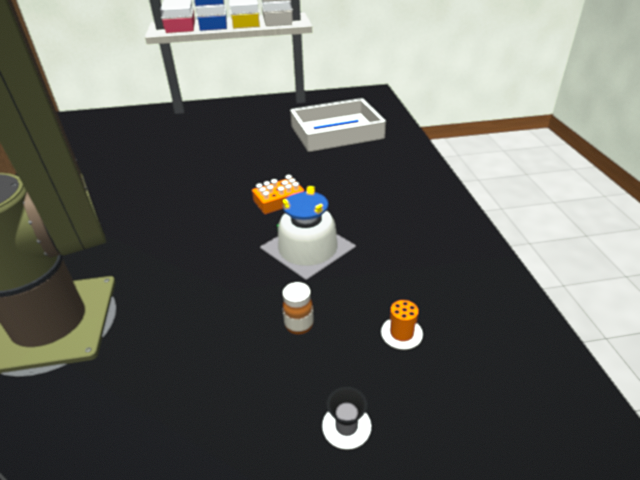

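The top view shows the tube head with its orange top at (418,198) and flange at (414,206), the platform at (269,246), the jar at (382,287), the cup at (490,277) and the rack at (171,268). The side view agrees, with the tube head at (403,320) and the platform at (306,205).

```bash
cat >> h.py <<'E'
def blobs(im,lo,hi,roi,amin=20):
    m=cv2.inRange(cv2.cvtColor(im,cv2.COLOR_BGR2HSV),lo,hi); k=np.zeros_like(m); x0,y0,x1,y1=roi; k[y0:y1,x0:x1]=255
    m&=k; n,l,s,c=cv2.connectedComponentsWithStats(m)
    return m,[(l==i,s[i][4],c[i]) for i in range(1,n) if s[i][4]>=amin]
def circ(P): # xy least-squares circle
    A=np.c_[2*P[:,:2],np.ones(len(P))]; s=np.linalg.lstsq(A,(P[:,:2]**2).sum(1),rcond=None)[0]
    return s[:2],np.sqrt(s[2]+s[0]**2+s[1]**2)
def hullpts(m,K,W,z):
    c=cv2.convexHull(np.argwhere(m)[:,::-1].astype(np.int32))[:,0]
    return np.array([ray(u,v,K,W,z) for u,v in c])
BLUE=((105,120,60),(125,255,255)); YEL=((22,120,120),(35,255,255)); ORG=((5,150,60),(20,255,255)); WHT=((0,0,150),(180,60,255))
E
python3 - <<'E'
from h import *
R0={"top":dict(b=(235,210,310,300),t=(390,180,440,230)),"side":dict(b=(270,180,340,225),t=(375,295,430,350))}
for n in("top","side"):
    f=np.load(n+"0.npz"); im,d,K,W=[f[k] for k in("im","d","K","W")]; C=cloud(d,K,W)
    m,b=blobs(im,*BLUE,R0[n]["b"]); z=np.median(C[m>0][:,2]); print(n,"plat z",z,C[m>0].mean(0))
    M=m.copy(); my,by=blobs(im,*YEL,R0[n]["b"],5)
    e=hullpts(m,K,W,z); print(" circ plat",circ(e))
    for q in by: print("  clip",q[1],q[2].round(1),np.median(C[q[0]],0).round(4), ray(*q[2],K,W,z+.015).round(4))
    m,b=blobs(im,*WHT,R0[n]["t"]); print(" flange z",np.median(C[m>0][:,2]),circ(hullpts(m,K,W,.003)))
    m,b=blobs(im,*ORG,R0[n]["t"]); P=C[m>0]; P=P[P[:,2]>.055]; print(" orange top",np.median(P,0),(P.max(0)+P.min(0))/2,len(P))
    for nm,roi in(("jar",(360,265,405,310)),("cup",(465,255,520,300)),("rack",(140,230,200,305))):
        if n=="top":
            r=C[roi[1]:roi[3],roi[0]:roi[2]].reshape(-1,3); r=r[r[:,2]>.02]; print(nm,r.min(0).round(3),r.max(0).round(3))
E
```

```text
top plat z 0.11716403721813451 [0.50593561 0.12795775 0.1240073 ]
 circ plat (array([0.5077006 , 0.12881068]), np.float64(0.044865750369524254))
  clip 44 [250.  233.3] [0.5234 0.1636 0.1297] [0.5229 0.1634 0.1322]
  clip 39 [286.8 234. ] [0.5282 0.0967 0.1296] [0.5278 0.0963 0.1322]
  clip 43 [267.7 265.6] [0.4665 0.1245 0.1302] [0.4666 0.1245 0.1322]
 flange z 0.0029546924807863917 (array([ 0.6390201 , -0.14828038]), np.float64(0.03710978135915578))
 orange top [ 0.63816527 -0.14778512  0.06210098] [ 0.47927412 -0.0771432   0.62637344] 238
jar [ 0.297 -0.114  0.02 ] [0.482 0.017 1.198]
cup [ 0.297 -0.338  0.02 ] [0.533 0.017 1.198]
rack [0.297 0.017 0.02 ] [0.525 0.377 1.198]
side plat z 0.11763237896287726 [0.51054753 0.12327573 0.11749288]
 circ plat (array([0.51088106, 0.12373265]), np.float64(0.04896257588749953))
  clip 63 [310.2 189.4] [0.5287 0.1622 0.1266] [0.525  0.1567 0.1326]
  clip 22 [276.7 193.7] [0.4604 0.3049 0.0356] [0.4544 0.1545 0.1326]
  clip 6 [299.7 188.8] [0.5181 0.3148 0.0365] [0.5036 0.1634 0.1326]
  clip 9 [285.7 193. ] [0.4815 0.3031 0.0363] [0.4729 0.1533 0.1326]
  clip 8 [292.8 191. ] [0.4999 0.3104 0.0359] [0.4883 0.158  0.1326]
  clip 12 [271.  197.2] [0.4444 0.2903 0.036 ] [0.4415 0.1434 0.1326]
  clip 43 [285.2 203. ] [0.4705 0.122  0.1249] [0.468  0.1163 0.1326]
  clip 42 [318.4 208.4] [0.5314 0.0909 0.1281] [0.5306 0.0841 0.1326]
 flange z 0.0035706233693680867 (array([ 0.64086509, -0.14910622]), np.float64(0.03732723364598954))
 orange top [ 0.63910601 -0.15517272  0.06243965] [ 0.54193898 -0.41246111  0.36542602] 339
```

Request:
apply_moves(series=[[85, 3.9, 2.9, 0, 0], [85, 3.9, 2.9, 0, 0], [85, 3.9, 2.9, 0, 0], [85, 3.9, 2.9, 0, 0], [85, 3.9, 2.9, 0, 0]])

```text
t: 0.72
eef_pos: [0.4076, -0.32, 0.2496]
eef_rot: [-0.0, 0.986, 0.167, -0.0]
force: [-0.1, -0.7, 0.2]
opening: 0.996
gripper_force: 0.0
```

Request:
apply_moves(series=[[85, 3.9, 2.9, 0, 0], [85, 3.9, 2.9, 0, 0], [85, 3.9, 2.9, 0, 0], [85, 3.9, 2.9, 0, 0], [85, 3.9, 2.9, 0, 0]])

```text
t: 1.35
eef_pos: [0.6418, -0.1458, 0.2491]
eef_rot: [-0.0, 0.986, 0.167, -0.0]
force: [0.4, -0.4, -0.8]
opening: 0.996
gripper_force: 0.0
```

Request:
apply_moves(series=[[85, 0, 0, -1, 0], [85, 0, 0, -1, 0], [85, 0, 0, -1, 0]])

```text
t: 1.72
eef_pos: [0.6404, -0.1484, 0.1911]
eef_rot: [0.0, 0.986, 0.166, 0.0]
force: [-0.2, 0.9, 1.0]
opening: 0.993
gripper_force: 0.0
```

Run:
```python
from h import *
im,d,K,W=grab("wrist"); cv2.imwrite("pics/w1.png",im); C=cloud(d,K,W); print(W.round(3))
s=sensors.get_state();print(s["eef_pos"],s["eef_rot"])
m,b=blobs(im,*ORG,(0,0,640,480)); print([(q[1],q[2].round(),np.median(C[q[0]],0).round(4)) for q in b])
```

```text
[[ 0.328 -0.905 -0.271  0.71 ]
 [-0.945 -0.314 -0.095 -0.126]
 [ 0.001  0.287 -0.958  0.316]
 [ 0.     0.     0.     1.   ]]
[ 0.64139204 -0.14881501  0.19246546] [7.77151412e-04 9.86161537e-01 1.65775220e-01 1.84286591e-03]
[]
```

View pics/w1.png

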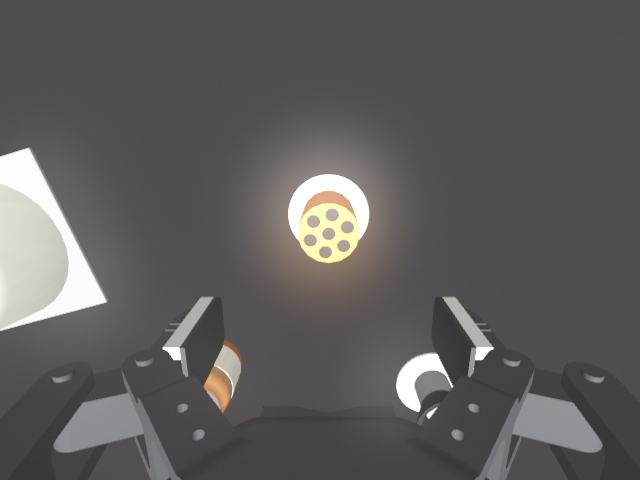

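The wrist view shows the tube head's top washed yellow at (328,233) with its white flange at (328,213). The jar and cup lie well behind it, near the bottom of the picture.

Run:
```python
from h import *
im,d,K,W=grab("wrist"); C=cloud(d,K,W)
k=np.zeros(d.shape,bool);k[165:275,275:385]=1
m=k&(C[...,2]>.056)&(C[...,2]<.068); print(m.sum(),circ(hullpts(m,K,W,.062)),np.median(C[m],0))
g=cv2.inRange(im,(200,200,200),(255,255,255))>0; g&=k&(C[...,2]<.02); print(g.sum(),circ(hullpts(g,K,W,.003)),np.median(C[g],0))
print(sensors.get_state()["eef_pos"])
```

```text
2882 (array([ 0.64074713, -0.15060458]), np.float64(0.022967057317683)) [ 0.64143786 -0.15038224  0.06258419]
1995 (array([ 0.64009222, -0.1510341 ]), np.float64(0.036214206284179394)) [ 0.65729401 -0.14176408  0.00343763]
[ 0.64182106 -0.14899471  0.19310693]
```

Request:
apply_moves(series=[[85, 0, -0.03, -0.8, 0], [85, 0, -0.03, -1.6, 0], [85, 0, -0.03, -2.2, 0], [85, 0, -0.03, -2.4, 0], [85, 0, -0.03, -2.4, 0]])

```text
t: 2.45
eef_pos: [0.641, -0.1504, 0.0473]
eef_rot: [0.0, 0.986, 0.166, 0.001]
force: [0.1, 0.1, 0.2]
opening: 0.993
gripper_force: 0.0
```

Request:
apply_moves(newtons=60, series=[[40, 0, 0, 0, 0], [40, 0, 0, 0, 0], [40, 0, 0, 0, 0], [40, 0, 0, 0, 0], [40, 0, 0, 0, 0]])

```text
t: 3.08
eef_pos: [0.6415, -0.1501, 0.0481]
eef_rot: [0.001, 0.986, 0.166, 0.002]
force: [-0.1, 0.0, 6.3]
opening: 0.526
gripper_force: 61.7
```

Request:
apply_moves(series=[[40, 0, 0, 0, 0], [40, 0, 0, 0, 0], [40, 0, 0, 0, 0]])

```text
t: 3.45
eef_pos: [0.6415, -0.1501, 0.0481]
eef_rot: [0.001, 0.986, 0.166, 0.002]
force: [-0.4, -0.1, 5.7]
opening: 0.527
gripper_force: 61.7
```

Request:
apply_moves(series=[[40, 0, 0, 0.3, 0], [40, 0, 0, 1.0, 0], [40, 0, 0, 2.0, 0], [40, 0, 0, 3.0, 0], [40, 0, 0, 3.4, 0]])

```text
t: 4.08
eef_pos: [0.6416, -0.1501, 0.2552]
eef_rot: [0.001, 0.986, 0.166, 0.003]
force: [-0.0, -0.3, -2.2]
opening: 0.524
gripper_force: 61.4
```

Request:
apply_moves(series=[[40, -0.2, 0.4, 0, 0], [40, -0.6, 1.2, 0, 0], [40, -1.0, 2.0, 0, 0], [40, -1.4, 2.8, 0, 0], [40, -1.6, 3.3, 0, 0]])

```text
t: 4.7
eef_pos: [0.5422, 0.0501, 0.2504]
eef_rot: [-0.0, 0.986, 0.167, -0.0]
force: [0.8, -0.3, -0.4]
opening: 0.523
gripper_force: 61.6
```

Request:
apply_moves(series=[[40, -0.3, 0.6, 0, 0], [40, -0.6, 1.33, 0, 0], [40, -0.6, 1.33, 0, 0], [40, -0.6, 1.33, 0, 0]])

```text
t: 5.2
eef_pos: [0.508, 0.1279, 0.2503]
eef_rot: [0.0, 0.986, 0.166, 0.0]
force: [0.0, -0.7, -2.1]
opening: 0.526
gripper_force: 61.7
```

Run:
```python
from h import *
print({k:sensors.get_state()[k] for k in("eef_pos","eef_rot","force","ft_torque","opening")})
for n in("wrist","side","top"):
    im,d,K,W=grab(n); np.savez(n+"1.npz",im=im,d=d,K=K,W=W)
    if n=="wrist": w=im
    if n=="side": s=cv2.resize(im[90:290,200:400],(480,480))
cv2.imwrite("pics/ws.png",cv2.resize(np.hstack([w,s]),None,fx=.7,fy=.7))
```

```text
{'eef_pos': array([0.50804576, 0.1279368 , 0.25025533]), 'eef_rot': array([2.76767833e-04, 9.86050692e-01, 1.66444843e-01, 2.64948247e-04]), 'force': array([ 0.01657409, -0.72724616, -2.1416184 ]), 'ft_torque': array([-0.04057553, -0.02955803,  0.01902134]), 'opening': 0.5257474762237434}
```

View pics/ws.png

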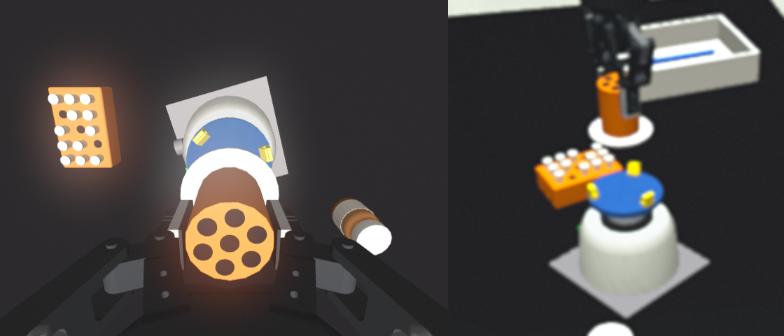

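The wrist view (left) shows the head held upright over the platform, with two clips visible at about (200,138) and (265,153). The side view (right) shows the flange level above the three-clip platform. Next I measure the flange and platform centres in the same pictures.

```bash
cat >> h.py <<'E'
from scipy.optimize import least_squares
def circr(P,r,c0):
    f=lambda c:np.hypot(P[:,0]-c[0],P[:,1]-c[1])-r
    s=least_squares(f,c0,loss="soft_l1",f_scale=.0007); return s.x,np.abs(s.fun).mean()
E
python3 - <<'E'
from h import *
tcp=np.array([.508,.128]); zs=.1172; zf=.25-.047
for n,rb in(("wrist",(200,100,440,320)),("side",(250,165,345,235)),("top",(230,205,315,300))):
    f=np.load(n+"1.npz"); im,d,K,W=[f[k] for k in("im","d","K","W")]; C=cloud(d,K,W)
    roi=np.zeros(d.shape,bool); roi[rb[1]:rb[3],rb[0]:rb[2]]=1
    m,b=blobs(im,*BLUE,rb); m=(m>0)&(np.abs(C[...,2]-zs)<.02)
    e=hullpts(m,K,W,zs); e0=e
    e=e[np.abs(np.hypot(*(e[:,:2]-tcp).T)-.046)<.004]
    print(n,"seat z",np.median(C[m][:,2]),"plat",circr(e,.046,tcp),len(e))
    my,by=blobs(im,(18,60,120),(38,255,255),(rb[0],rb[1],rb[2],rb[3]),5)
    for q in by:
        p=np.median(C[q[0]],0)
        if p[2]<.15 and p[2]>.11: print("  clip",q[1],q[2].round(1),p.round(4),C[q[0]][:,2].max().round(4))
    r2={"wrist":(230,180,430,320),"side":(250,120,320,170),"top":(0,0,1,1)}[n]
    roi=np.zeros(d.shape,bool); roi[r2[1]:r2[3],r2[0]:r2[2]]=1
    g=roi&(im.min(2)>140)&(np.abs(C[...,2]-zf-.001)<.012)
    if g.sum()>50:
        e=hullpts(g,K,W,zf+.003); r=np.hypot(*(e[:,:2]-tcp).T); e=e[np.abs(r-.036)<.004]
        print("  flange z",np.median(C[g][:,2]),circr(e,.036,tcp),len(e))
        P=C[g]; A=np.c_[P[:,:2]-tcp,np.ones(len(P))]; print("  tilt",np.linalg.lstsq(A,P[:,2],rcond=None)[0].round(4),len(P))
E
```

```text
wrist seat z 0.11752801743296903 plat (array([0.50687263, 0.12609583]), np.float64(0.0003781724715185269)) 8
  clip 346 [287.4 196.1] [0.5261 0.1615 0.1309] 0.3747
  clip 359 [379.8 219.1] [0.5318 0.0953 0.1307] 0.3747
  flange z 0.2056772059896968 (array([0.50760687, 0.12589103]), np.float64(0.00017443609527490419)) 26
  tilt [-0.0043 -0.0021  0.2058] 5102
side seat z 0.11754350623945331 plat (array([0.51024412, 0.1266059 ]), np.float64(0.0009543255716104147)) 12
  clip 69 [310.2 189.7] [0.5287 0.1623 0.1253] 0.1341
  clip 56 [285.2 203.1] [0.4708 0.1225 0.1242] 0.134
  clip 53 [318.2 208.2] [0.5317 0.0921 0.1256] 0.1348
  flange z 0.20615128846875236 (array([0.50910356, 0.12541507]), np.float64(0.0006781526423379793)) 10
  tilt [-0.0045 -0.0559  0.2067] 111Traceback (most recent call last):
  File "<stdin>", line 7, in <module>
  File "h.py", line 26, in hullpts
    c=cv2.convexHull(np.argwhere(m)[:,::-1].astype(np.int32))[:,0]
      ~~~~~~~~~~~~~~~~~~~~~~~~~~~~~~~~~~~~~~~~~~~~~~~~~~~~~~~^^^^^
TypeError: 'NoneType' object is not subscriptable
```

Request:
apply_moves(series=[[40, 0, 0.01, -0.5, 0], [40, 0, 0.01, -0.9, 0], [40, 0, 0.01, -0.95, 0], [40, 0, 0.01, -0.95, 0]])

```text
t: 5.85
eef_pos: [0.5085, 0.1281, 0.1934]
eef_rot: [-0.0, 0.986, 0.166, 0.0]
force: [0.6, 0.2, -1.3]
opening: 0.524
gripper_force: 61.7
```

Run:
```python
from h import *
s=sensors.get_state(); print(s["eef_pos"],s["force"],s["eef_rot"])
tcp=np.array([.508,.1275]); zs=.1172; zf=.193-.0475
out=[]
for n,rb in(("wrist",(200,100,440,320)),("side",(250,165,345,235))):
    im,d,K,W=grab(n); C=cloud(d,K,W)
    out.append(im[60:300,180:460] if n=="wrist" else im[140:235,250:360])
    m,b=blobs(im,*BLUE,rb); m=(m>0)&(np.abs(C[...,2]-zs)<.01)
    if m.sum()>20:
        e=hullpts(m,K,W,zs); e=e[np.abs(np.hypot(*(e[:,:2]-tcp).T)-.046)<.004]
        if len(e)>3: print(n,"plat",circr(e,.046,tcp),len(e))
    my,by=blobs(im,(18,60,120),(38,255,255),rb,5)
    for q in by:
        p=np.median(C[q[0]],0)
        if .11<p[2]<.14: print("  clip",q[1],q[2].round(1),p.round(4))
    g=(im.min(2)>140)&(np.abs(C[...,2]-zf-.003)<.006)&(np.hypot(C[...,0]-tcp[0],C[...,1]-tcp[1])<.043)
    if g.sum()>20:
        e=hullpts(g,K,W,zf+.003); e=e[np.abs(np.hypot(*(e[:,:2]-tcp).T)-.036)<.004]
        print(n,"  flange z",np.median(C[g][:,2]),circr(e,.036,tcp),len(e))
cv2.imwrite("pics/c.png",np.hstack([cv2.resize(o,(400,int(400*o.shape[0]/o.shape[1])))[:340] for o in out]))
```

```text
[0.50847259 0.12810564 0.1934066 ] [ 0.59315209  0.24590719 -1.29383759] [-5.61136357e-06  9.86190388e-01  1.65615519e-01  1.38990538e-04]
wrist plat (array([0.50751413, 0.12676086]), np.float64(0.00031315206007805627)) 10
  clip 581 [276.3 215.5] [0.5262 0.1616 0.1308]
  clip 479 [395.8 242.7] [0.5337 0.095  0.1313]
wrist   flange z 0.1488383764168017 (array([0.50787434, 0.12602528]), np.float64(0.00011417584769539773)) 25
side plat (array([0.5095836 , 0.12441927]), np.float64(0.0009132029156570738)) 7
  clip 56 [285.2 203.1] [0.4708 0.1223 0.1242]
  clip 53 [318.2 208.2] [0.5316 0.0926 0.126 ]
side   flange z 0.14961495291994092 (array([0.50944126, 0.12670546]), np.float64(0.0006072795571372231)) 19
```

View pics/c.png

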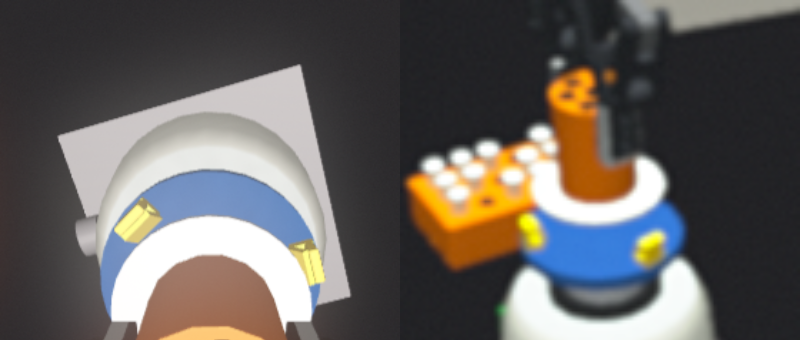

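The close-up shows the flange level and centred between the clips to under 1 mm, so I nudge y by +0.6 mm and go down to just above the clips.

Request:
apply_moves(series=[[40, 0, 0.01, -0.1, 0], [40, 0, 0.01, -0.2, 0], [40, 0, 0.01, -0.25, 0], [40, 0, 0.01, -0.25, 0]])

```text
t: 6.45
eef_pos: [0.5078, 0.1292, 0.1777]
eef_rot: [0.0, 0.986, 0.166, -0.0]
force: [0.2, 0.1, -1.4]
opening: 0.523
gripper_force: 61.7
```

Request:
apply_moves(series=[[40, 0, 0, -0.02, 0], [40, 0, 0, -0.04, 0], [40, 0, 0, -0.05, 0], [40, 0, 0, -0.05, 0]])

```text
t: 6.95
eef_pos: [0.5083, 0.1293, 0.1752]
eef_rot: [-0.0, 0.986, 0.166, 0.0]
force: [0.5, 0.2, -0.5]
opening: 0.52
gripper_force: 61.7
```

Request:
apply_moves(series=[[40, 0, 0, -0.02, 0], [40, 0, 0, -0.04, 0], [40, 0, 0, -0.05, 0], [40, 0, 0, -0.05, 0]])

```text
t: 7.45
eef_pos: [0.5083, 0.1291, 0.1722]
eef_rot: [0.0, 0.986, 0.166, 0.0]
force: [1.1, 0.3, 2.6]
opening: 0.525
gripper_force: 61.7
```

Request:
apply_moves(series=[[40, 0, 0, -0.01, 0], [40, 0, 0, -0.02, 0], [40, 0, 0, -0.03, 0], [40, 0, 0, -0.04, 0]])

```text
t: 7.95
eef_pos: [0.5082, 0.1292, 0.1698]
eef_rot: [0.0, 0.986, 0.166, 0.0]
force: [0.9, -0.8, 4.6]
opening: 0.527
gripper_force: 61.8
```

Request:
apply_moves(series=[[40, 0, 0, -0.01, 0], [40, 0, 0, -0.02, 0], [40, 0, 0, -0.03, 0], [40, 0, 0, -0.03, 0]])

```text
t: 8.45
eef_pos: [0.5082, 0.1294, 0.1681]
eef_rot: [-0.0, 0.986, 0.166, 0.0]
force: [0.5, -0.2, 6.4]
opening: 0.52
gripper_force: 61.9
```

Request:
apply_moves(series=[[40, 0, 0, -0.01, 0], [40, 0, 0, -0.02, 0], [40, 0, 0, -0.03, 0], [40, 0, 0, -0.03, 0]])

```text
t: 8.95
eef_pos: [0.5084, 0.1294, 0.1666]
eef_rot: [-0.0, 0.986, 0.166, 0.001]
force: [-0.1, -1.4, 6.5]
opening: 0.52
gripper_force: 62.0
```

Request:
apply_moves(series=[[40, 0, 0, -0.01, 0], [40, 0, 0, -0.02, 0], [40, 0, 0, -0.03, 0], [40, 0, 0, -0.03, 0]])

```text
t: 9.45
eef_pos: [0.5085, 0.1295, 0.1651]
eef_rot: [-0.0, 0.986, 0.166, 0.001]
force: [-0.2, -0.9, 8.7]
opening: 0.516
gripper_force: 62.1
```

Request:
apply_moves(series=[[40, 0, 0, -0.01, 0], [40, 0, 0, -0.02, 0], [40, 0, 0, -0.02, 0], [40, 0, 0, -0.02, 0]])

```text
t: 9.95
eef_pos: [0.508, 0.1292, 0.1629]
eef_rot: [0.0, 0.986, 0.166, -0.0]
force: [1.9, -0.4, 3.1]
opening: 0.521
gripper_force: 62.0
```

Request:
apply_moves(series=[[40, 0, 0, -0.01, 0], [40, 0, 0, -0.02, 0], [40, 0, 0, -0.02, 0], [40, 0, 0, -0.02, 0]])

```text
t: 10.45
eef_pos: [0.5081, 0.1292, 0.1619]
eef_rot: [-0.0, 0.986, 0.166, 0.0]
force: [0.9, -0.7, 4.8]
opening: 0.526
gripper_force: 62.1
```

The force dropped from 8.7 N to 3.1 N, so the clips have snapped. I check all three before the tug.

Run:
```python
from h import *
out=[]
for n,c in(("wrist",(180,60,460,300)),("side",(250,140,360,235)),("top",(225,195,325,281))):
    im,d,K,W=grab(n); o=im[c[1]:c[3],c[0]:c[2]]; out.append(cv2.resize(o,(266,228) if n!="wrist" else (266,228),interpolation=cv2.INTER_CUBIC))
    C=cloud(d,K,W)
    g=(im.min(2)>140)&(np.abs(C[...,2]-.118)<.008)&(np.hypot(C[...,0]-.508,C[...,1]-.128)<.045)
    m,b=blobs(im,*BLUE,c); m=(m>0)&(np.abs(C[...,2]-.115)<.008)
    print(n,"flange top z",np.median(C[g][:,2]) if g.any() else None,g.sum(),"plat z",np.median(C[m][:,2]) if m.any() else None,m.sum())
cv2.imwrite("pics/snap.png",np.hstack(out))
```

```text
wrist flange top z 0.11741410632793148 4923 plat z 0.11441718508100066 1439
side flange top z 0.11771610137718008 304 plat z 0.11432621415764721 239
top flange top z 0.11424024217294115 2 plat z 0.11420183103894366 5
```

View pics/snap.png

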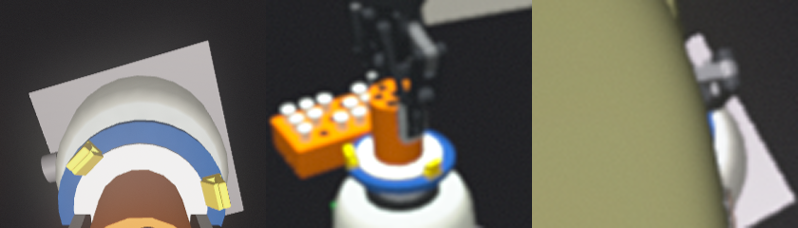

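The flange top is 3.0 mm above the platform in both views (117.4 and 114.4 mm). It is flat on the seat, with the clips over its rim at about (85,158) and (215,190) in the wrist crop and (350,157) and (432,165) in the side crop. Now the tug.

Request:
apply_moves(series=[[40, 0, 0, 0.02, 0], [40, 0, 0, 0.04, 0], [40, 0, 0, 0.06, 0], [40, 0, 0, 0.08, 0], [40, 0, 0, 0.08, 0]])

```text
t: 11.22
eef_pos: [0.5075, 0.129, 0.1661]
eef_rot: [0.0, 0.986, 0.166, -0.001]
force: [1.6, -0.9, -3.2]
opening: 0.52
gripper_force: 61.9
```

Request:
apply_moves(series=[[40, 0, 0, 0.01, 0], [40, 0, 0, 0.02, 0], [40, 0, 0, 0.03, 0], [40, 0, 0, 0.04, 0], [40, 0, 0, 0.04, 0]])

```text
t: 11.85
eef_pos: [0.5075, 0.129, 0.1686]
eef_rot: [0.0, 0.986, 0.166, -0.001]
force: [1.8, -1.5, -6.7]
opening: 0.522
gripper_force: 61.9
```

```bash
cat > z.py <<'E'
from h import *
print(sensors.get_state()["force"],sensors.get_state()["eef_pos"])
for n,c in(("wrist",(180,60,460,300)),("side",(250,140,360,235))):
    im,d,K,W=grab(n); C=cloud(d,K,W)
    g=(im.min(2)>140)&(np.abs(C[...,2]-.122)<.012)&(np.hypot(C[...,0]-.508,C[...,1]-.128)<.037)
    m,b=blobs(im,*BLUE,c); m=(m>0)&(np.abs(C[...,2]-.118)<.01)
    print(n,"flange top z",np.median(C[g][:,2]),"plat z",np.median(C[m][:,2]),m.sum())
E
python3 z.py
```

```text
[ 1.75048669 -1.47566796 -6.68321943] [0.50752673 0.12898708 0.16862283]
wrist flange top z 0.12407123219404959 plat z 0.11997287132930348 1521
side flange top z 0.12455038172604849 plat z 0.11981978772292101 253
```

Request:
apply_moves(series=[[40, 0, 0, 0.01, 0], [40, 0, 0, 0.02, 0], [40, 0, 0, 0.02, 0], [40, 0, 0, 0.02, 0]])

```text
t: 12.45
eef_pos: [0.5076, 0.129, 0.1699]
eef_rot: [0.0, 0.986, 0.166, -0.0]
force: [0.3, -1.4, -9.7]
opening: 0.524
gripper_force: 62.3
```

```bash
python3 z.py
```

```text
[ 0.29671044 -1.3771119  -9.66064496] [0.50759536 0.12901566 0.16993491]
wrist flange top z 0.12536239405407856 plat z 0.12122943143410934 1524
side flange top z 0.12575565140668465 plat z 0.12094421230123398 254
```

Request:
apply_moves(series=[[40, 0, 0, -0.02, 0], [40, 0, 0, -0.05, 0], [40, 0, 0, -0.08, 0], [40, 0, 0, -0.09, 0], [40, 0, 0, -0.09, 0]])

```text
t: 13.18
eef_pos: [0.5086, 0.1295, 0.1655]
eef_rot: [-0.0, 0.986, 0.166, 0.001]
force: [0.2, -1.6, -0.3]
opening: 0.523
gripper_force: 62.3
```

The platform rose about 3.6 mm and the clips held. Now I release and retreat.

Request:
apply_moves(newtons=20, series=[[44, 0, 0, 0, 0], [55, 0, 0, 0, 0], [70, 0, 0, 0, 0], [85, 0, 0, 0, 0], [85, 0, 0, 0, 0]])

```text
t: 13.8
eef_pos: [0.508, 0.1293, 0.1648]
eef_rot: [-0.0, 0.986, 0.166, 0.0]
force: [0.8, 1.2, 0.3]
opening: 0.994
gripper_force: 0.0
```

Request:
apply_moves(series=[[85, 0, 0, 0, 0], [85, 0, 0, 0.2, 0], [85, 0, 0, 0.6, 0], [85, 0, 0, 1.2, 0], [85, 0, 0, 2.0, 0]])

```text
t: 14.42
eef_pos: [0.5074, 0.129, 0.2859]
eef_rot: [0.0, 0.986, 0.166, -0.001]
force: [-0.2, 0.5, 0.3]
opening: 0.998
gripper_force: 0.0
```

Request:
apply_moves(series=[[85, 0, -0.8, 0, 0], [85, 0, -1.6, 0, 0], [85, 0, -2.4, 0, 0], [85, 0, -3, 0, 0], [85, 0, -3, 0, 0]])

```text
t: 15.05
eef_pos: [0.5081, -0.0529, 0.2857]
eef_rot: [0.0, 0.986, 0.164, 0.001]
force: [-0.1, 1.2, 0.2]
opening: 0.996
gripper_force: 0.0
```

Run:
```python
from h import *
a,d,K,W=grab("side"); b,d2,_,_=grab("top"); C=cloud(d,K,W)
m,_=blobs(a,*BLUE,(250,140,360,235)); m=(m>0)&(np.abs(C[...,2]-.118)<.01)
g=(a.min(2)>140)&(np.abs(C[...,2]-.122)<.012)&(np.hypot(C[...,0]-.508,C[...,1]-.128)<.037)
print("plat",np.median(C[m][:,2]),"flange",np.median(C[g][:,2]))
f=lambda i:cv2.resize(i,(400,300))
cv2.imwrite("pics/end.png",np.vstack([np.hstack([f(a),f(b)]),np.hstack([cv2.resize(a[140:240,240:373],(400,300)),cv2.resize(b[195:295,210:343],(400,300))])]))
```

```text
plat 0.11642804670661566 flange 0.12121416022888398
```

View pics/end.png

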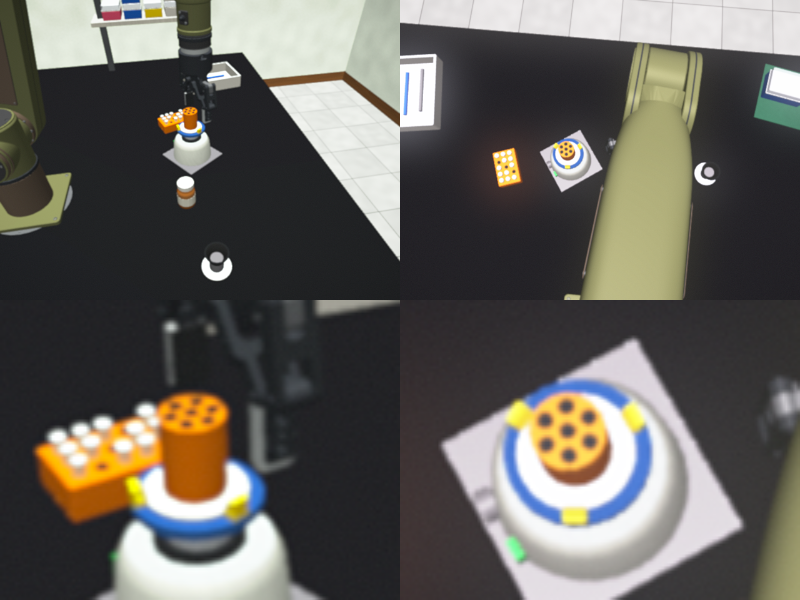

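The final views show the head clipped on, with all three clips overlapping the flange at (518,413), (633,417) and (574,516), and the other objects in place. The flange may still sit about 1 mm high within the clips' play, so I check with the wrist camera.

Request:
apply_moves(series=[[85, 0, 0.8, 0, 0], [85, 0, 1.6, 0, 0], [85, 0, 2.4, 0, 0], [85, 0, 3, 0, 0], [85, 0, 3, 0, 0]])

```text
t: 15.78
eef_pos: [0.5076, 0.1327, 0.285]
eef_rot: [-0.0, 0.986, 0.169, 0.0]
force: [-0.8, -0.9, -0.2]
opening: 0.996
gripper_force: 0.0
```

Run:
```python
from h import *
for n in("wrist","side"):
    im,d,K,W=grab(n); C=cloud(d,K,W); r=np.hypot(C[...,0]-.508,C[...,1]-.128)
    hsv=cv2.cvtColor(im,cv2.COLOR_BGR2HSV)
    g=(hsv[...,1]<60)&(hsv[...,2]>130)&(np.abs(C[...,2]-.120)<.008)&(r<.034)&(r>.025)
    m=(cv2.inRange(hsv,*BLUE)>0)&(np.abs(C[...,2]-.117)<.006)&(r<.045)&(r>.038)
    for nm,k in(("flange",g),("plat",m)):
        P=C[k]; print(n,nm,k.sum(),np.median(P[:,2]).round(5),np.linalg.lstsq(np.c_[P[:,:2]-[.508,.128],np.ones(len(P))],P[:,2],rcond=None)[0].round(4))
```

```text
wrist flange 1475 0.1208 [-0.0015  0.001   0.1208]
wrist plat 0 nan [0. 0. 0.]
side flange 164 0.12121 [0.0054 0.0103 0.1212]
side plat 127 0.11716 [0.0134 0.0214 0.1171]
  return _methods._mean(a, axis=axis, dtype=dtype,
  ret = ret.dtype.type(ret / rcount)
```

The flange is level but sits at the top of its ~1 mm play. I'll regrip, press gently home (about 6 N) and release at the neutral height.

Request:
apply_moves(series=[[85, 0, 0, -0.6, 0], [85, 0, 0, -1.3, 0], [85, 0, 0, -1.8, 0], [85, 0, 0, -2.0, 0], [85, 0, 0, -2.0, 0]])

```text
t: 16.5
eef_pos: [0.5077, 0.1286, 0.1647]
eef_rot: [0.0, 0.986, 0.166, -0.001]
force: [-0.1, -0.5, 0.4]
opening: 0.995
gripper_force: 0.0
```

Request:
apply_moves(newtons=40, series=[[40, 0, 0, 0, 0], [40, 0, 0, 0, 0], [40, 0, 0, 0, 0], [40, 0, 0, 0, 0], [40, 0, 0, 0, 0]])

```text
t: 17.12
eef_pos: [0.5086, 0.1292, 0.1652]
eef_rot: [0.0, 0.986, 0.166, 0.001]
force: [1.9, -0.8, 0.6]
opening: 0.527
gripper_force: 41.7
```

Request:
apply_moves(series=[[40, 0, 0, -0.02, 0], [40, 0, 0, -0.04, 0], [40, 0, 0, -0.05, 0], [40, 0, 0, -0.05, 0]])

```text
t: 17.62
eef_pos: [0.5086, 0.1292, 0.1624]
eef_rot: [0.0, 0.986, 0.166, 0.001]
force: [1.5, -1.3, 4.9]
opening: 0.522
gripper_force: 42.2
```

```bash
python3 z.py
```

```text
[ 1.47012806 -1.34252123  4.94351613] [0.50858689 0.12924734 0.16242687]
wrist flange top z 0.11695617097407171 plat z 0.11395124036585808 1180
side flange top z 0.11755637343120717 plat z 0.113692252025758 236
```

Request:
apply_moves(series=[[40, 0, 0, 0.01, 0], [40, 0, 0, 0.02, 0], [40, 0, 0, 0.03, 0], [40, 0, 0, 0.03, 0]])

```text
t: 18.23
eef_pos: [0.5085, 0.1293, 0.1637]
eef_rot: [0.0, 0.986, 0.166, 0.001]
force: [3.1, 0.2, 3.2]
opening: 0.529
gripper_force: 42.3
```

Request:
apply_moves(newtons=20, series=[[44, 0, 0, 0, 0], [55, 0, 0, 0, 0], [70, 0, 0, 0, 0], [85, 0, 0, 0, 0], [85, 0, 0, 0, 0]])

```text
t: 18.85
eef_pos: [0.5076, 0.1292, 0.1633]
eef_rot: [-0.0, 0.986, 0.166, -0.0]
force: [-0.3, -0.0, 0.5]
opening: 0.993
gripper_force: 0.0
```

```bash
python3 z.py
```

```text
[-0.30329187 -0.02404781  0.45045519] [0.50756307 0.12916859 0.1633212 ]
wrist flange top z 0.11983977849160365 plat z 0.11682514736324728 878
side flange top z 0.12030200909976052 plat z 0.11671969024990037 232
```

Request:
apply_moves(series=[[85, 0, 0, 0.1, 0], [85, 0, 0, 0.4, 0], [85, 0, 0, 0.9, 0], [85, 0, 0, 1.5, 0], [85, 0, 0, 1.5, 0]])

```text
t: 19.58
eef_pos: [0.5101, 0.1297, 0.2571]
eef_rot: [-0.0, 0.986, 0.166, 0.003]
force: [0.6, 1.4, -0.3]
opening: 0.996
gripper_force: 0.0
```

```bash
python3 z.py
```

```text
[ 0.62294724  1.42470236 -0.29515999] [0.51008541 0.12971281 0.25708408]
wrist flange top z 0.11982454816104354 plat z 0.11637554142009499 21
side flange top z 0.12025968052290786 plat z 0.11674562505656083 238
```

Flange top is 3.0 mm above the platform: seated, clipped and released, with the gripper clear. I'm handing it in.

```bash
python3 -c "
from workcell import ticket
print(ticket.close_job())"
```

```text
the job is handed in; nothing more can be done
None
```

The microtube attachment is clipped flat on the mixer by all three clips; the highest push I read was about 11 N. It held when the tug raised the platform about 3.6 mm. I then pressed it lightly back down (about 7 N) to take up the clips' play, let go and handed the job in at about 20 s, without disturbing the cup attachment, jar or rack.

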